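# Spray a valve housing clean and show its data plate to the scanner

## Task

While the valve housing stands in the spray bay, press the cleaner bottle's sprung cap fully down for a moment and let it spring back up. Then bring the valve housing to the code scanner and leave it standing upright on the printed ring between the scanner's cheeks, its data plate squarely facing the scanner window; bay and scanner leave room for the fingers on different sides of it, so put it down in between and take it again the other way. Keep it upright throughout and do not disturb the two plain valve housings.

Things in the scene. Friction and masses are not known exactly. Their poses are not given: they have to be found in the camera images.
- part: The valve housing, an upright bare aluminium cylinder, diameter 50, height 120 mm, about 0.35 kg. A flat steel data plate, 24 mm wide, 100 high, runs up one side, its face 28 mm from the axis; a dark bar on the top end points to that side. Origin: underside centre, z up, x out through the plate. At the start it stands in the spray bay, plate towards the bottle.
- mark (a point): Point on the face of the data plate, 28 mm from the axis of the valve housing and 70 mm above its underside; axes as the valve housing's.
- bay: Fixed spray bay. Origin on the table under the valve housing's place; z up; x points to the bottle (axis at x = 105, radius 34, shoulder 125 mm high). Base plate 5 mm thick, x -45 to 145, y -50 to 50. Walls 90 mm wide (y), tops 120 mm above the table, inner faces at x = -33 and +33: fingers fit only on the valve housing's +y and -y sides.
- cap_top (a point): Centre of the top of the bottle's sprung grey cap, a disc 40 mm in diameter; about 197 mm above the table when up. A spout reaches 49 mm from the cap's axis towards the bay.
- cap (a joint): Travel of the cap: 0 is up, grows as it is pressed down, 0.011 m is the stop; about 2 N to start and 8 N at the stop; springs back when let go.
- scanner: Fixed code scanner. Origin on the table under a printed ring; z up, x from ring to window. Base 5 mm thick, x -170 to 155, y -55 to 55. Two black cheeks (x -45 to 55, inner faces at y = -33 and +33, tops 120 mm high): fingers fit only on the +x and -x sides. Block with window at x = 85 to 145, 100 high. Open above and at -x; the bare plate around x = -120 is free for putting down.
- ring (a point): Centre of the printed ring (outer diameter 60 mm) on top of the scanner's base plate, 5 mm above the table; axes as the scanner's.
- plain_a: A bystander near the spray bay: a plain aluminium valve housing without data plate, with a thin dark band, 50 mm in diameter, 120 mm high, standing on the table. Origin: centre of its underside.
- plain_b: The other plain valve housing, near the scanner; same make, same size.
Not all that is in view belongs to the job. Leave any green look-alike of the part alone.

How it is judged:
By the outcome, as a careful person would: the job done as asked, in the order asked, and still so for the second after the job is handed in, with the robot touching nothing.
It also fails if it takes over 62 s, if anything falls off the work surface, if the arm or the gripper's body presses on something with over 40 N, if the wrist force passes 120 N, or if a joint passes its speed limit or range.

## Robot

A 6-joint arm with a two-finger parallel gripper is mounted at the origin on the work surface. World frame = base frame: x ahead of the robot, y to its left, z up, the work surface at z = 0. Lengths are in mm, angles in rad, forces in N, time in s.
With the tool pointing down it reaches from about 350 to 975 mm from the base axis. Payload 7.1 kg.
Tool frame: the origin (TCP) lies on the front face of the gripper's body, between the roots of the fingers; the fingertips stand 80 mm ahead of it and the grasp point (between the pads) lies 61 mm ahead of it (env.tips_ahead is the distance from the TCP to the fingertips, in mm); z points along the fingers, y is the line along which they close (so a half turn about z gives the same grasp; the last joint's range is limited). The gripper opens to 88 mm and grips with 3 to 60 N. Pads are 20 mm wide; open, the fingers measure 115 mm over their backs; the gripper's body (75 mm by 178 mm) begins 61 mm behind the grasp point.
Start: joints at [-1.144, 0.423, 1.63, -0, 1.089, -0.019], TCP at [269.502, -563.892, 302.675] pointing down, gripper open.
Joint ranges: [-3, 3], [-0.9, 2.11], [0.09, 2.58], [-1.31, 4.45], [0.11, 2.69], [-2.54, 2.54]. Speed limits (rad/s): [2.39, 2.39, 3.01, 3.14, 3.14, 3.14].

## Interface

Orientations are given as a unit quaternion [x, y, z, w].
In Python, from station import env, set_gripper, viewer, workorder gives the robot as it stands. Calls block until the motion is done:
- env.reach(position, orientation): joint-space move of the TCP to a pose.
- env.move_l(position, rot=None, rate=150, f_stop=None): straight line of the TCP; rot=None keeps the orientation; rate is the mean speed in mm/s. With f_stop (N) it stops when the force on the tool has changed by that much, and returns True; else False.
- env.move_joints(angles): joint-space move.
- set_gripper(opening): finger opening in mm; the grip force is fixed at half the most; returns when the fingers have stopped.
- env.hold(seconds).
- env.ik(position, orientation): joint angles nearest the present ones, or None.
- env.read_state(): the state.
- viewer.camera(name): name is "scene" or "side" or "wrist"; returns the picture (420x560x3 uint8, blue, green, red); there is no depth.
- viewer.camera_params(name): a dict with "fx", "fy", "cx", "cy" (pixels), "pose" (4x4, takes a point from camera to world coordinates); the wrist camera has in their place "tool_from_camera" (4x4, takes a point from camera to tool coordinates, whose origin is the TCP and whose axes are the flange's). Camera axes: x right, y up, looking along -z (the intrinsics and any distortion apply to the point x, -y, -z); pixel columns grow to the right and rows downward; lengths in mm; the calibration is good to about 2 mm. The wrist camera is an equidistant fisheye: a pixel r from the principal point sees the ray r / f radians off the axis. A picture is of the moment at which its call begins: read the wrist's pose just before it. camera_params takes no time and is no camera call.
A pose or a line that the arm cannot do raises env.IKError and nothing moves.
- workorder.sign_off(): hands the job in; it is judged then, once.
The state is a dict: "time_s": time; "qpos": joint angles; "dq": joint speeds; "tau": joint torques, N m; "tool_pos": TCP position; "orientation": TCP orientation; "force": force on the tool from outside, world axes, zero at the start; "wrist_torque": the same for the moment, N m; "width": finger opening in mm; "grip_force": force on a finger pad.
Only numpy, scipy, OpenCV 4.12 (cv2) and the standard library are available. Lean on these libraries where they do the work, as an engineer would, in place of code of your own. Each camera call takes 0.05 s, during which the arm holds its last target. There are 200 camera calls.

## Working session

There is one attempt and no reset: what is moved stays moved. The work goes in short steps, each a Python script; the robot and the scene stay as the last script left them, time stands still between calls to the robot, and variables do not carry over. Pictures are saved under pics/ and viewed, at most 10 in all, crops included, and the job is handed in when it is done.

```bash
ls; mkdir -p pics; python3 - <<'E'
from station import env, viewer
import cv2,numpy as np
np.set_printoptions(suppress=True,precision=3)
for n in ("scene","side","wrist"):
    cv2.imwrite(f"pics/{n}0.png",viewer.camera(n)); print(n,viewer.camera_params(n))
print(env.read_state())
E
```

```text
pics
scene {'fx': 509.1371898760041, 'fy': 509.1371898760041, 'cx': 279.37084319693054, 'cy': 206.218070395369, 'pose': array([[  -0.163,   -0.738,    0.655, 1323.461],
       [   0.987,   -0.125,    0.104,  180.769],
       [   0.005,    0.663,    0.749, 1041.292],
       [   0.   ,    0.   ,    0.   ,    1.   ]])}
side {'fx': 428.60075921059723, 'fy': 428.60075921059723, 'cx': 280.03403892063426, 'cy': 201.9467269150857, 'pose': array([[ -0.876,   0.261,  -0.405, 146.97 ],
       [ -0.481,  -0.49 ,   0.727, 730.602],
       [ -0.009,   0.832,   0.555, 680.605],
       [  0.   ,   0.   ,   0.   ,   1.   ]])}
wrist {'fx': 325.19226210127806, 'fy': 325.19226210127806, 'cx': 276.2608119949516, 'cy': 212.75154221907158, 'tool_from_camera': array([[ -0.   ,   0.958,   0.286,  78.666],
       [  1.   ,   0.   ,   0.001,   1.28 ],
       [  0.001,   0.286,  -0.958, -81.643],
       [  0.   ,   0.   ,   0.   ,   1.   ]])}
{'time_s': 0.15, 'qpos': array([-1.144,  0.424,  1.63 ,  0.   ,  1.089, -0.019]), 'dq': array([ 0.002, -0.002, -0.002,  0.001, -0.   ,  0.   ]), 'tau': array([  0.001, -54.498, -27.392,   0.064,   0.02 ,  -0.   ]), 'tool_pos': array([ 269.376, -563.599,  302.098]), 'orientation': array([ 0.975,  0.221, -0.   , -0.001]), 'force': array([ 0.631, -0.092,  0.454]), 'wrist_torque': array([-0.015, -0.   , -0.007]), 'grip_force': 0.0, 'width': 87.66092399827454}
```

View pics/scene0.png

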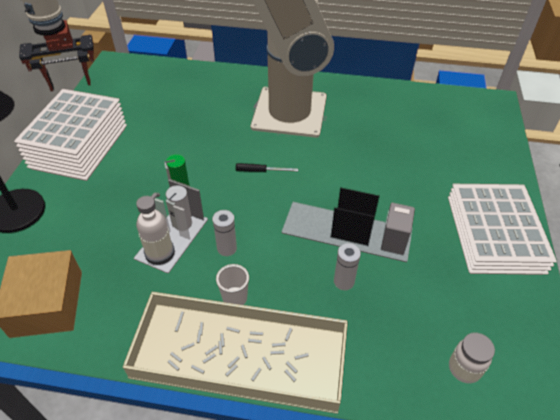

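View pics/side0.png

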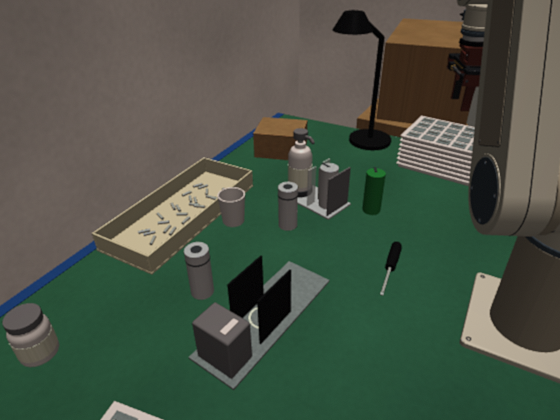

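Candidates for the part in the scene view:
- Aluminium cylinder in the bay, (180,205)
- Green look-alike, (178,172)
- plain_a, (225,232)
- plain_b, (347,268)
- Cup, (233,285)

By the description it is the one at (180,205), between the walls next to the bottle at (153,235). The scanner is at (350,228). I'll check this in a close crop.

```bash
cat > h.py <<'E'
from station import env, set_gripper, viewer, workorder
import cv2, numpy as np
from scipy.spatial.transform import Rotation as R
from scipy.optimize import least_squares
np.set_printoptions(suppress=True,precision=2)
def T(st):
    M=np.eye(4); M[:3,:3]=R.from_quat(st["orientation"]).as_matrix(); M[:3,3]=st["tool_pos"]; return M
def cam(name,st=None):
    p=viewer.camera_params(name)
    p["M"]=T(st)@p["tool_from_camera"] if name=="wrist" else p["pose"]; p["fish"]=name=="wrist"; return p
def proj(p,X):
    X=np.atleast_2d(X).astype(float); c=(X-p["M"][:3,3])@p["M"][:3,:3]; v=c*[1,-1,-1]
    K=np.array([[p["fx"],0,p["cx"]],[0,p["fy"],p["cy"]],[0,0,1]])
    if p["fish"]: return cv2.fisheye.projectPoints((v/np.abs(v[:,2:]))[:,None],np.zeros(3),np.zeros(3),K,np.zeros(4))[0][:,0]
    q=v@K.T; return q[:,:2]/q[:,2:]
def onplane(p,uv,z):
    u=(uv[0]-p["cx"])/p["fx"]; w=(uv[1]-p["cy"])/p["fy"]
    if p["fish"]:
        r=np.hypot(u,w); s=np.sin(r)/max(r,1e-9); d=np.array([u*s,-w*s,-np.cos(r)])
    else: d=np.array([u,-w,-1])
    d=p["M"][:3,:3]@d; o=p["M"][:3,3]; return o+d*(z-o[2])/d[2]
def down(yaw):  # tool z down, tool y axis at angle yaw+... : tool x at angle yaw
    return (R.from_euler("z",yaw)*R.from_euler("x",np.pi)).as_quat()
def put(x,y,yaw,pts):
    pts=np.atleast_2d(pts).astype(float); c,s=np.cos(yaw),np.sin(yaw)
    return np.c_[x+c*pts[:,0]-s*pts[:,1], y+s*pts[:,0]+c*pts[:,1], pts[:,2]]
E
python3 - <<'E'
from h import *
s=cam("scene")
for n,uv,z in [("part top",(178,193),125),("bottle cap",(146,203),197),("green",(177,160),120),("pa",(224,217),120),("pb",(348,253),120),("ring?",(352,222),5),("block",(400,212),100),("scanL",(284,230),5),("scanR",(410,255),5)]: print(n,onplane(s,uv,z))
im=cv2.imread("pics/scene0.png"); 
a=cv2.resize(im[145:275,130:250],None,fx=4.5,fy=4.5,interpolation=cv2.INTER_CUBIC)
cv2.imwrite("pics/crop1.png",a); print(a.shape)
E
```

```text
part top [ 520.75 -199.81  125.  ]
bottle cap [ 625.02 -231.1   197.  ]
green [ 402.55 -239.13  120.  ]
pa [573.26 -71.71 120.  ]
pb [630.06 226.31 120.  ]
ring? [440.17 234.91   5.  ]
block [469.67 343.73 100.  ]
scanL [496.95  61.56   5.  ]
scanR [523.88 386.03   5.  ]
(585, 540, 3)
```

View pics/crop1.png

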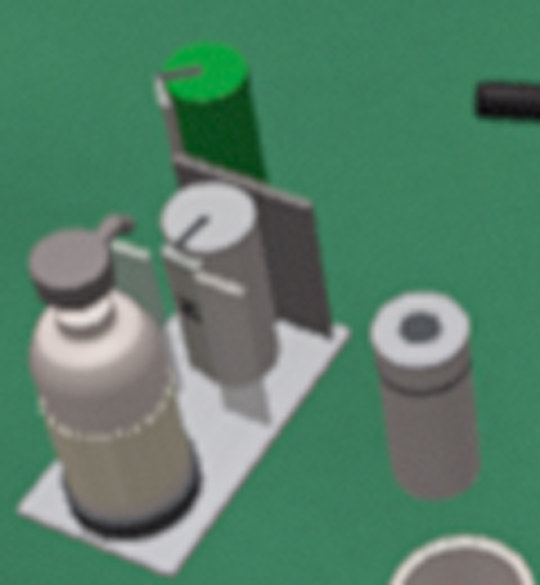

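The crop confirms it. The bare aluminium cylinder stands in the bay with its top bar at crop (190,232), pointing to the bottle cap at (70,258). The green one behind at (205,72) is the look-alike. Next I'll take wrist views of both fixtures.

```bash
python3 - <<'E'
from h import *
import json
sts={}
for n,pos,yaw in [("scan",(475,215,400),np.arctan2(215,475)+1.59),("bay",(565,-215,380),np.arctan2(-215,565)+1.59)]:
    env.reach(np.array(pos,float),down(yaw)); env.hold(.2)
    st=env.read_state(); im=viewer.camera("wrist"); cv2.imwrite(f"pics/w_{n}.png",im)
    sts[n]={k:list(map(float,st[k])) for k in("tool_pos","orientation")}; print(st["time_s"],st["tool_pos"],st["qpos"])
json.dump(sts,open("sts.json","w"))
E
```

```text
3.2083 [475.2  214.64 399.91] [ 0.4   0.16  1.76 -0.    1.22 -0.04]
5.075 [ 565.25 -214.04  380.16] [-0.38  0.32  1.6   0.    1.22 -0.04]
```

View pics/w_bay.png

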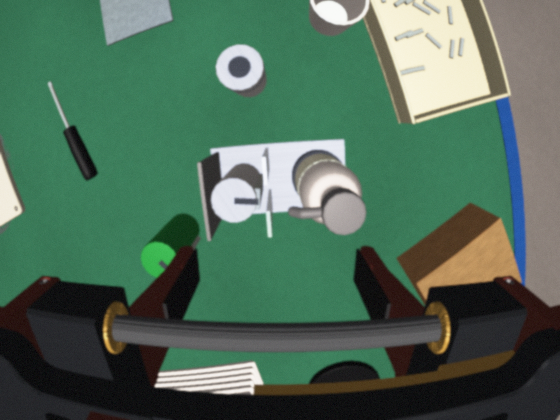

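View pics/w_scan.png

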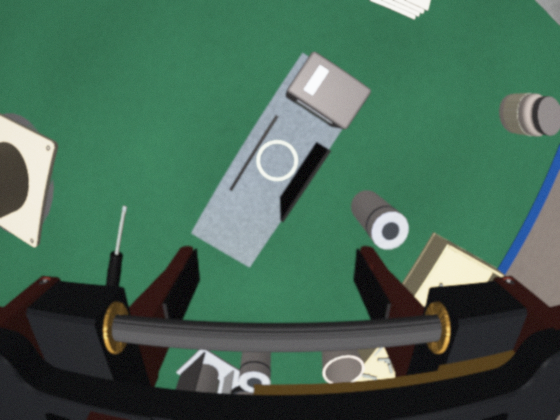

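Bay view: part top at (234,200), cap top at (344,212), base corners at (345,140) and (212,149). Scanner view: ring at (277,160), base corners at (192,235), (250,267) and (303,53). Next I'll fit the poses.

```bash
cat > fit.py <<'E'
from h import *
import json
S=json.load(open("sts.json")); sc=cam("scene"); wb=cam("wrist",S["bay"]); ws=cam("wrist",S["scan"])
c=lambda u,v:(130+u/4.5,145+v/4.5)
def fit(obs,x0):
    f=lambda q:np.concatenate([(proj(p,put(*q,X))[0]-uv)*w for p,X,uv,w in obs])
    r=least_squares(f,x0,x_scale=[100,100,1],loss="soft_l1"); return r.x,f(r.x).reshape(-1,2)
wi=cv2.cvtColor(cv2.imread("pics/w_scan.png"),cv2.COLOR_BGR2GRAY)
m=(wi[130:190,245:310]>200).astype(np.uint8); y,x=np.nonzero(m); (rx,ry),rad=cv2.minEnclosingCircle(np.c_[x,y].astype(np.float32)); rc=(rx+245,ry+130); print("ring px",rc,rad)
bay,r=fit([(wb,(145,50,5),(345,140),1),(wb,(-45,50,5),(212,149),1),(wb,(105,0,197),(344,212),1),(wb,(0,0,125),(234,200),1),
 (sc,(145,-50,5),c(18,510),1),(sc,(145,50,5),c(172,576),1),(sc,(-45,50,5),c(348,330),1),(sc,(0,0,125),c(208,216),1),(sc,(105,0,197),c(70,260),1)],[540,-205,-.3]); print("bay",bay,"\n",r.round(1).tolist())
scan,r=fit([(ws,(0,0,5),rc,2),(ws,(-170,55,5),(192,235),1),(ws,(-170,-55,5),(250,267),1),(ws,(155,55,5),(303,53),1),
 (sc,(-170,55,5),(294,206),1),(sc,(-170,-55,5),(284,230),1),(sc,(155,-55,5),(410,255),1)],[450,230,1.4]); print("scan",scan,"\n",r.round(1).tolist())
print("direct: cap",onplane(wb,(344,212),197),onplane(sc,c(70,260),197),"part",onplane(wb,(234,200),125),onplane(sc,c(208,216),125),"ring",onplane(ws,rc,5))
print("pa",onplane(wb,(240,67),120),"pb",onplane(ws,(389,231),120),"green",onplane(wb,(160,258),120))
json.dump({"bay":list(bay),"scan":list(scan)},open("fit.json","w"))
E
python3 fit.py
```

```text
ring px (276.613805770874, 160.13805961608887) 21.025144577026367
bay [ 520.86 -206.75   -0.27] 
 [[-1.0, -2.0], [-1.7, -1.6], [1.4, 0.2], [0.2, -0.1], [-0.3, -0.5], [-0.6, -0.9], [-0.2, -0.2], [-1.0, -0.3], [-0.7, -1.0]]
scan [469.62 230.53   1.46] 
 [[0.7, -0.1], [-0.6, -1.7], [0.3, 0.2], [-1.4, -1.0], [-1.9, -4.2], [-2.8, 2.0], [-3.1, 5.4]]
direct: cap [ 620.91 -234.32  197.  ] [ 624.54 -232.29  197.  ] part [ 520.57 -206.75  125.  ] [ 521.48 -204.11  125.  ] ring [469.21 230.22   5.  ]
pa [575.62 -76.31 120.  ] pb [624.19 226.35 120.  ] green [ 406.8  -243.33  120.  ]
```

```bash
cat >> fit.py <<'E'
def edge(img,p,a,b,z=5,h=7):
    g=cv2.cvtColor(cv2.imread(img),cv2.COLOR_BGR2HSV)[:,:,1].astype(np.float32); a=np.array(a,float);b=np.array(b,float)
    n=np.array([-(b-a)[1],(b-a)[0]])/np.linalg.norm(b-a); t=np.arange(-h,h+.1,.25); W=[]
    for s in np.linspace(.08,.92,40):
        q=(a+s*(b-a)+t[:,None]*n).astype(np.float32); v=cv2.remap(g,q[:,:1].copy(),q[:,1:].copy(),cv2.INTER_LINEAR)[:,0]
        W.append(onplane(p,q[np.argmax(np.abs(np.gradient(cv2.blur(v[:,None],(1,5))[:,0])))],z)[:2])
    W=np.float32(W); vx,vy,x0,y0=cv2.fitLine(W,cv2.DIST_HUBER,0,.01,.01).ravel(); d=np.abs((W-[x0,y0])@[-vy,vx])
    return np.array([vx,vy]),np.array([x0,y0]),np.median(d)
def rep(n,q,e):
    v,x0,d=e; s=np.sin(q[2]);c_=np.cos(q[2]); D=x0-q[:2]; print(n,"angle",np.arctan2(v[1],v[0]),"local",c_*D[0]+s*D[1],-s*D[0]+c_*D[1],"med",d)
rep("scan left",scan,edge("pics/w_scan.png",ws,(192,235),(303,53)))
rep("scan rlow",scan,edge("pics/w_scan.png",ws,(250,267),(281,217)))
rep("scan end",scan,edge("pics/w_scan.png",ws,(192,235),(250,267)))
rep("bay +y",bay,edge("pics/w_bay.png",wb,(212,149),(345,140)))
rep("bay +y scene",bay,edge("pics/scene0.png",sc,c(172,576),c(348,330)))
rep("bay end scene",bay,edge("pics/scene0.png",sc,c(18,510),c(172,576)))
E
python3 fit.py | grep angle
```

```text
scan left angle 1.4458929 local 2.8118672364119845 56.09709697233515 med 0.13320585
scan rlow angle 1.4436793 local -119.36333361003099 -54.53218411571244 med 0.1950734
scan end angle -0.12313798 local -171.2558291038421 -2.9431117639255007 med 0.21596514
bay +y angle -0.2732632 local 51.74244873853999 50.16801844222643 med 0.21703833
bay +y scene angle -0.2732031 local 50.15155552104166 53.305607419843966 med 0.19679806
bay end scene angle 1.2937729 local 148.25723774149145 1.8506305351898789 med 0.33912897
```

```bash
python3 - <<'E'
from h import *
B=(520.7,-206.5,-.274); cap=put(*B,(105,0,0))[0]; cap=(cap+[621.5,-233.5,0])/2; t=env.tips_ahead; print("cap",cap,"tips",t)
set_gripper(0)
st=env.read_state(); env.move_l([cap[0],cap[1],197+t+15],rate=150)
env.hold(.2); t=env.tips_ahead; s0=env.read_state(); print(s0["time_s"],s0["force"],s0["width"],t)
c1=env.move_l([cap[0],cap[1],197+t-6],rate=30); s=env.read_state(); print(c1,s["tool_pos"][2]-t,s["force"])
c2=env.move_l([cap[0],cap[1],197+t-16],rate=15,f_stop=12); s=env.read_state(); print(c2,s["time_s"],s["tool_pos"][2]-t,s["force"])
env.hold(.3); s=env.read_state(); print(s["tool_pos"][2]-t,s["force"]); cv2.imwrite("pics/press.png",viewer.camera("scene"))
E
```

```text
cap [ 621.64 -234.21    0.  ] tips 80.0
7.525 [ 0.95 -0.32 -0.11] 0.3191990289596963 80.0
False 191.3653830581124 [-1.71  1.3   4.76]
True 8.85 186.56476471966988 [-2.28  0.55  7.97]
186.6053430626348 [-2.92  0.25  8.29]
```

```bash
python3 - <<'E'
from h import *
p=env.read_state()["tool_pos"]
c=env.move_l([p[0],p[1],p[2]-4],rate=8,f_stop=14); s=env.read_state(); print(c,s["time_s"],s["tool_pos"][2]-80,s["force"])
env.hold(.2); s=env.read_state(); print(s["tool_pos"][2]-80,s["force"])
if s["force"][2]<14:
    p=s["tool_pos"]; env.move_l([p[0],p[1],p[2]-2],rate=8); env.hold(.2); s=env.read_state(); print(s["tool_pos"][2]-80,s["force"])
E
```

```text
True 9.5 186.6151858028789 [-2.25  1.16  7.56]
186.67969021824297 [-2.17 -0.12  7.29]
186.3109234765044 [-5.57  2.22 12.54]
```

Moving the command down hardly moved the cap while the force rose to 12.5 N, so it is on the stop. I'll let it spring back and go to the grasp.

```bash
python3 - <<'E'
from h import *
B=(520.7,-206.5,-.274)
p=env.read_state()["tool_pos"]; env.move_l([p[0],p[1],330],rate=120)
set_gripper(88)
env.reach(np.array([B[0],B[1],320.]),down(B[2])); env.hold(.1)
st=env.read_state(); im=viewer.camera("wrist"); cv2.imwrite("pics/w_pre.png",im); print(st["time_s"],st["tool_pos"],st["qpos"],st["width"])
p=cam("wrist",st); print("part",proj(p,put(*B,[(0,0,125),(25,0,125),(105,0,197)])).tolist())
for q in proj(p,put(*B,[(0,0,125),(25,0,125),(105,0,197),(0,25,125),(0,-25,125),(-25,0,125)])): cv2.drawMarker(im,tuple(int(round(v)) for v in q),(0,0,255),0,8)
cv2.imwrite("pics/w_pre.png",im)
E
```

```text
13.6667 [ 520.98 -206.58  320.02] [-0.4   0.31  1.76 -0.    1.07  1.45] 87.95373006451916
part [[275.4974239911313, 209.69387517458566], [275.492257557656, 181.96559981289823], [275.11718060116425, 78.54128364181335]]
```

View pics/w_pre.png

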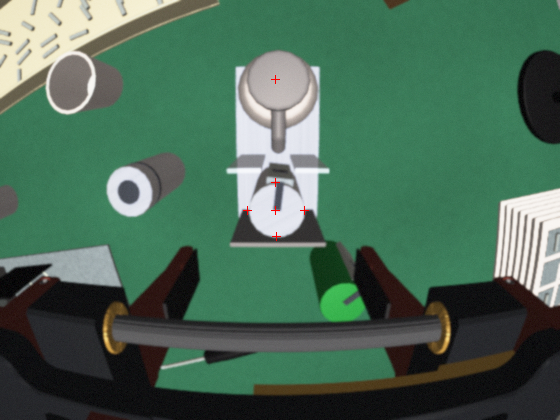

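The fit matches: part top at (276,210), cap at (275,79) back up. The top bar, roughly (275,210)→(280,184), looks slightly rotated from the bay axis, so I'll measure its angle.

```bash
cat > bar.py <<'E'
from h import *
def bar(im,p,c,z=125,guess=0):
    # rectify top face plane around c at 0.25 mm/px, dark pixels -> direction from centre
    N=121; g=(np.arange(N)-60)*.5; X,Y=np.meshgrid(g,g); P=np.c_[c[0]+X.ravel(),c[1]+Y.ravel(),np.full(N*N,z)]
    uv=proj(p,P).astype(np.float32).reshape(N,N,2); r=cv2.remap(cv2.cvtColor(im,cv2.COLOR_BGR2GRAY),uv[...,0].copy(),uv[...,1].copy(),cv2.INTER_CUBIC)
    rad=np.hypot(X,Y); top=np.median(r[rad<20]); m=(r<top-40)&(rad<22)
    pts=np.c_[X[m],Y[m]].astype(np.float32); vx,vy,x0,y0=cv2.fitLine(pts,cv2.DIST_HUBER,0,.01,.01).ravel()
    a=np.arctan2(vy,vx); a+=np.pi*round((guess-a)/np.pi); return a,pts.mean(0),pts.min(0),pts.max(0),len(pts),r
E
python3 - <<'E'
from bar import *
im=cv2.imread("pics/w_pre.png")
import json
st=env.read_state(); im=viewer.camera("wrist"); p=cam("wrist",st); print(st["tool_pos"])
*o,r=bar(im,p,(520.7,-206.5),guess=-.27); print(o)
g=r.copy(); b=cv2.resize(g,None,fx=3,fy=3); b2=cv2.resize(im[150:260,220:340],None,fx=3.3,fy=3.3); 
b=cv2.cvtColor(b,cv2.COLOR_GRAY2BGR); H=max(b.shape[0],b2.shape[0]); f=lambda q:cv2.copyMakeBorder(q,0,H-q.shape[0],0,0,0)
cv2.imwrite("pics/bar.png",np.hstack([f(b),f(b2)]))
E
```

```text
[ 520.95 -206.58  320.  ]
[np.float32(-0.38033447), array([ 9.65, -4.95], dtype=float32), array([ -1.5, -12. ], dtype=float32), array([21.,  2.], dtype=float32), 660]
```

View pics/bar.png

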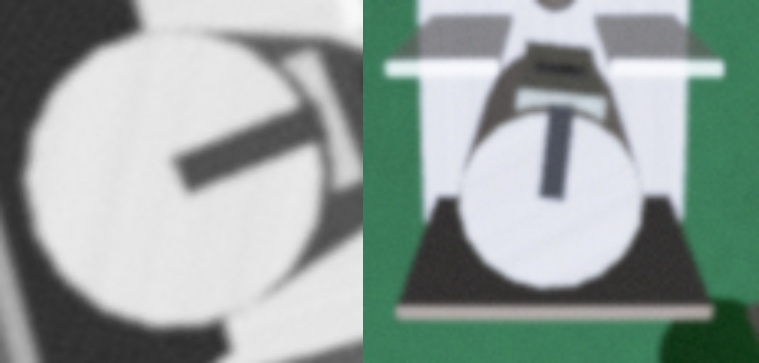

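Bar angle is −0.38 (bay −0.274), so the part is turned about −0.11 in the bay. I'll compensate for that at the intermediate put-down.

```bash
python3 - <<'E'
from h import *
G=(519.9,-206.7); by=-.274; S=(469.2,230.2,1.446); H=154.
env.move_l([*G,H],rate=110); set_gripper(30); s=env.read_state(); print(s["time_s"],s["width"],s["grip_force"],s["tool_pos"],s["force"])
assert s["width"]>40
env.move_l([*G,H+15],rate=60); env.move_l([*G,H+140],rate=150)
Q=put(*S,(-122,0,0))[0]; rot=down(S[2]+.11)
env.reach(np.array([Q[0],Q[1],H+140]),rot); s=env.read_state(); print(s["time_s"],s["width"],s["qpos"],s["tool_pos"],s["force"])
env.move_l([Q[0],Q[1],H+12],rate=130); c=env.move_l([Q[0],Q[1],H-3],rate=25,f_stop=6); s=env.read_state(); print(c,s["time_s"],s["tool_pos"],s["force"],s["width"])
E
```

```text
16.1 49.696418989589105 29.995585083961487 [ 519.93 -206.7   154.03] [0.63 0.71 0.85]
18.7083 49.82194210572086 [ 0.21  0.2   1.98 -0.    0.96  0.23] [454.32 108.77 293.79] [-0.38  0.23 -2.39]
True 20.35 [454.   109.21 153.57] [-0.51  0.48  2.9 ] 49.809740238857394
```

```bash
python3 - <<'E'
from bar import *
S=(469.2,230.2,1.446); Q=put(*S,(-122,0,0))[0]
set_gripper(88); env.move_l([Q[0],Q[1],250.],rate=150)
env.reach(np.array([Q[0],Q[1],300.]),down(S[2]+np.pi/2)); env.hold(.15)
st=env.read_state(); im=viewer.camera("wrist"); p=cam("wrist",st); print(st["time_s"],st["tool_pos"],st["qpos"])
*o,r=bar(im,p,Q[:2],guess=1.446); print(Q,o)
b=cv2.cvtColor(cv2.resize(r,None,fx=3,fy=3),cv2.COLOR_GRAY2BGR); cv2.imwrite("pics/bar2.png",np.hstack([cv2.copyMakeBorder(b,0,57,0,0,0) if 0 else cv2.copyMakeBorder(b,0,420-b.shape[0],0,0,0),im[:,100:500]]))
E
```

```text
23.3583 [453.88 109.13 299.67] [ 0.21  0.19  1.97 -0.    0.98 -1.23]
[454.01 109.15   0.  ] [np.float32(1.438713), array([ 1.94, 10.2 ], dtype=float32), array([-3. , -1.5], dtype=float32), array([ 7. , 21.5], dtype=float32), 705]
```

View pics/bar2.png

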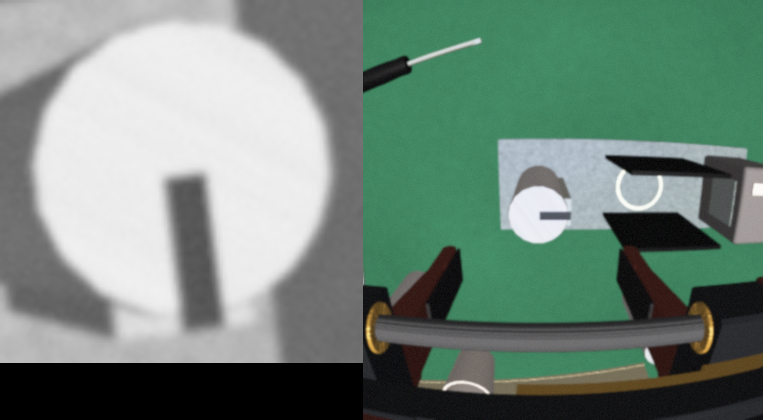

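The part stands upright at (538,214), with its bar pointing at the scanner at yaw 1.439 (target 1.446). Next I'll refine the ring from this view, regrip across the plate and place.

```bash
python3 - <<'E'
from h import *
S=(469.2,230.2,1.446); H=154.; pc=np.array([454.2,107.9]); py=1.439
im=cv2.imread("pics/bar2.png"); g=cv2.cvtColor(im,cv2.COLOR_BGR2GRAY)[155:212,605:675]; m=(g>205).astype(np.uint8)
n,l,stt,_=cv2.connectedComponentsWithStats(m); k=1+np.argmax(stt[1:,4]); y,x=np.nonzero(l==k); (cx,cy),rr=cv2.minEnclosingCircle(np.c_[x,y].astype(np.float32))
st=env.read_state(); p=cam("wrist",st); rc=onplane(p,(cx+605-363+100,cy+155),5); print("ring",rc,rr)
u=np.array([np.cos(py),np.sin(py)]); g0=pc+1.5*u
env.move_l([*g0,300.],rot=down(py+np.pi/2),rate=100)
env.move_l([*g0,H],rate=120); set_gripper(30); s=env.read_state(); print(s["time_s"],s["width"],s["grip_force"],s["tool_pos"],s["force"])
E
```

```text
ring [469.99 229.     5.  ] 24.498008728027344
25.6583 52.96593713402905 29.992491602897644 [454.44 109.4  154.09] [ 0.45 -0.87  2.02]
```

```bash
python3 - <<'E'
from h import *
S=(469.3,229.8,1.446); H=154.
p0=env.read_state()["tool_pos"]
env.move_l([p0[0],p0[1],H+142],rate=130)
t=put(*S,(1.5,0,0))[0]; rot=down(S[2]+np.pi/2+.002)
env.move_l([t[0],t[1],H+142],rot=rot,rate=120); env.hold(.2); s=env.read_state(); print(s["time_s"],s["width"],s["tool_pos"],s["force"])
env.move_l([t[0],t[1],H+10],rate=80); s=env.read_state(); print(s["force"],s["tool_pos"])
c=env.move_l([t[0],t[1],H-3],rate=20,f_stop=6); s=env.read_state(); print(c,s["time_s"],s["tool_pos"],s["force"],s["width"])
env.hold(.2); set_gripper(88); p=env.read_state()["tool_pos"]; env.move_l([p[0],p[1],310.],rate=130); env.hold(.2)
from bar import *
st=env.read_state(); im=viewer.camera("wrist"); p=cam("wrist",st); *o,r=bar(im,p,t[:2],guess=1.446); print(st["time_s"],t,o)
b=cv2.cvtColor(cv2.resize(r,None,fx=3,fy=3),cv2.COLOR_GRAY2BGR); cv2.imwrite("pics/fin.png",np.hstack([cv2.copyMakeBorder(b,0,420-b.shape[0],0,0,0),im[:,100:500]]))
E
```

```text
28.275 52.66906623557764 [469.49 230.77 296.05] [ 0.48  0.7  -2.61]
[-0.59 -0.57 -2.57] [469.72 231.4  164.42]
True 30.5917 [469.51 231.33 153.96] [-1.17  0.8   4.04] 52.801077186201745
33.0583 [469.49 231.29   0.  ] [np.float32(1.4540846), array([ 1.57, 10.31], dtype=float32), array([-3. , -1.5], dtype=float32), array([14.5, 21.5], dtype=float32), 702]
```

View pics/fin.png

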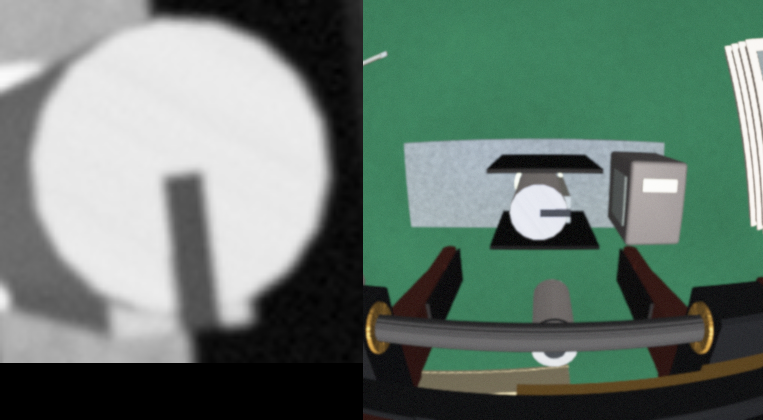

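The part stands on the ring between the cheeks, its bar facing the block, with yaw 1.454 against 1.446 and position within about 1 mm. I'll do one last scene check.

```bash
python3 - <<'E'
from h import *
im=viewer.camera("scene"); o=cv2.imread("pics/scene0.png")
r=lambda q:cv2.resize(q[150:300,130:420],None,fx=2,fy=2,interpolation=cv2.INTER_CUBIC)
cv2.imwrite("pics/end.png",np.vstack([r(o),r(im)])); print(env.read_state()["force"])
E
```

```text
[0.59 0.52 0.93]
```

View pics/end.png

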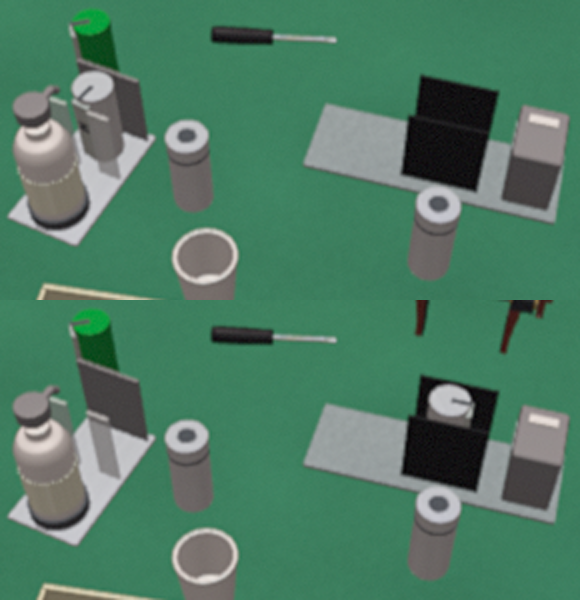

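Before (top half) and after (bottom half): the plain housings at (187,135→435) and (438,205→505) and the green look-alike have not moved. The cap is up, and the part stands between the cheeks at (450,400) facing the window.

```bash
python3 -c "
from h import *
print(workorder.sign_off())"
```

```text
the job is handed in; nothing more can be done
None
```

The job is handed in at about 33 s: I pressed the cap to its stop and it sprang back, and the valve housing now stands on the ring within about 1 mm, plate within 0.01 rad of square to the window, with the plain housings not moved.

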